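# Refit the emptied cap catcher under the bottle opener

### The job

The cap catcher has just been emptied: slide it back into the runners of the bottle-opener stand, entering at their open end and pushing it fully home with its grip facing out, then turn the keeper across its front so that it cannot slip out. Leave the other things on the table standing where they are.

Things in the scene. Friction and masses are not known exactly. Their poses are not given: they have to be found in the camera images.
- stand: Fixed bottle-opener stand, folded steel, base 235 x 150 mm. Origin under its centre, on the table; +x from its open front to its closed back, +y its left side, z up. Two facing channel runners along x; inner faces of their side sheets at y = +-54.5 mm. Lips reach in to y = +-46 mm: lower lip's top at z = 66, upper lip z = 74 to 77. A flange lies between the lips and can enter only at the front.
- mouth (a point): Centre of the runners' open front end, stand frame x = -125, y = 0, z = 66 mm (height of the sliding face); axes as the stand's. From x = -125 to -110 mm lips and side sheets flare outwards by about 7 mm as a lead-in; behind that the channel is 8 mm high, 109 mm wide. The space above the runners is free except for the opener.
- stop (a point): Middle of the rear sheet that stops the catcher, stand frame x = 72, y = 0, z = 66 mm; axes as the stand's.
- opener (a point): Front edge of the cast opener's hood, which overhangs the rear of the runners: stand frame x = 57, y = 0, z = 230 mm; 44 mm wide, from z = 200 to 245 mm. It is carried by a flat upright at x = 95 to 102 mm, 50 mm wide, 265 mm tall.
- catcher: Crown-cap catcher: loose, empty, open-topped steel tray, 0.2 to 0.3 kg. Origin: centre of its underside; +x to its plain rear end (enters first), -x its front with the grip. Body 160 mm long, 84 wide, 43 deep. Along both long sides an out-turned flange 3 mm thick, underside z = 40, 104 mm wide overall. Home, its origin is at x = -8, y = 0, z = 26 mm in the stand's frame.
- catcher_grip (a point): Middle of the catcher's upright black grip, a block 12 mm thick (x), 50 mm wide (y), its top 18 mm above this point; catcher frame x = -71, y = 0, z = 70 mm. Pinch it from above across its 12 mm, one finger inside the tray, one in front. The steel front plate, 80 mm wide and 62 mm tall, has its front face 9 mm in front of this point (x = -80 mm).
- catcher_tail (a point): Middle of the catcher's rear end at the height of the flange underside: catcher frame x = +80, y = 0, z = 40 mm. At the stop it is at x = 72, z = 66 mm in the stand's frame.
- keeper (a joint): Angle (rad) of the keeper, a steel turn-button 58 mm long, 18 wide, 3 thick, turning about a vertical pivot on the left runner near the mouth. 0 (end stop): shut, across the catcher's front with 3 mm to spare. It opens forward: 1.57 points straight out of the front, 2.7 (stop) forward and outward to the left. Found at 1.8 to 2.4, clear of the catcher's way; rivet friction (under 1 N at the knob) holds it.
- keeper_pivot (a point): On the keeper's pivot axis at its top face: x = -100, y = 60, z = 83 mm in the stand's frame. The axes turn with the keeper.
- keeper_knob (a point): Centre of the top of the keeper's black finger knob, a cylinder 14 mm across and 24 mm tall standing on the keeper 40 mm from the pivot; top at z = 107 mm. Push it sideways with the fingers, round the pivot. The axes turn with the keeper: its -y points from pivot to knob. At angle q the knob lies from the pivot at x = -40 sin q, y = -40 cos q mm in the stand's frame.
- jar: Bystander: empty amber glass jar, 84 mm across, 115 mm tall; origin under its centre.
- pot_a: Bystander: clear glass yogurt pot, 72 mm across, 75 mm tall; origin under its centre.
- pot_b: Bystander: the other clear glass yogurt pot, 72 mm across, 75 mm tall; origin under its centre.
- milk: Bystander: white plastic milk bottle with its cap shut, 80 mm across, 210 mm tall; origin under its centre.
- beer: Bystander: empty amber beer bottle, 62 mm across, 238 mm tall; origin under its centre.
- brush: Bystander: hand brush, 200 mm long, lying on the table along its x.

How it is judged (in metres and radians):
On the way, in this order (a step that is already met when the one before it is completed fails the run):
1. the catcher's rear end has entered the runners at their open end, flanges between the lips (x of catcher_tail in the frame of stand between -0.105 and 0.045 m and y of catcher_tail in the frame of stand between -0.006 and 0.006 m and z of catcher_tail in the frame of stand between 0.062 and 0.0745 m and angle between the x axis of catcher and the x axis of stand, either way round below 0.15 rad), for 0.1 s.
2. the catcher is fully home against the stop (x of catcher_tail in the frame of stand above 0.066 m and z of catcher_tail in the frame of stand between 0.062 and 0.0745 m and angle between the x axis of catcher and the x axis of stand, either way round below 0.06 rad), for 0.1 s.
At the end, for the whole second after the job is handed in: The catcher sits in the runners, flanges between the lips, rear end within 6 mm of the stop, level and straight, at rest, and the keeper is turned across its front to within 0.2 rad of its shut stop (all of step 2 and y of catcher_tail in the frame of stand between -0.006 and 0.006 m and angle between the z axis of catcher and the z axis of stand, either way round below 0.06 rad and value of joint keeper below 0.2 rad and linear speed of catcher below 0.02 m/s); the robot touches nothing.
It fails at once if a bystander (jar, yogurt pots, milk bottle, beer bottle, brush) is moved by more than 30 mm or knocked over (distance of any of jar, pot_a, pot_b, milk, beer, brush from where it was at the start of the episode above 0.03 m or angle between any of jar, pot_a, pot_b, milk, beer's own z axis and vertical above 0.5 rad).
It also fails if it takes over 69 s, if anything falls off the work surface, if the arm or the gripper's body presses on something with over 40 N, if the wrist force passes 120 N, or if a joint passes its speed limit or range.

### The arm

A 6-joint arm with a two-finger parallel gripper is mounted at the origin on the work surface. World frame = base frame: x ahead of the robot, y to its left, z up, the work surface at z = 0. Lengths are in mm, angles in rad, forces in N, time in s.
With the tool pointing down it reaches from about 275 to 1000 mm from the base axis. Payload 8.4 kg.
Tool frame: the origin (TCP) lies on the mounting face of the last link; the fingertips stand 173 mm ahead of it and the grasp point (between the pads) lies 155 mm ahead of it; z points along the fingers, y is the direction in which the jaws open and shut (so a half turn about z gives the same grasp; the last joint's range is limited). The gripper opens to 85 mm and grips with 20 to 120 N. Pads are 22 mm wide; open, the fingers measure 114 mm over their backs; the gripper's body (76 mm by 85 mm) begins 54 mm behind the grasp point. The pads swing forward as they close: fully open they stand 13 mm farther back than shut.
Start: joints at [-1.218, 0.353, 1.633, -0, 1.155, -0.002], TCP at [217.126, -586.077, 404.681] pointing down, gripper open.
Joint ranges: [-2.63, 2.63], [-0.92, 2.1], [0.06, 2.66], [-1.3, 4.44], [0, 2.69], [-3.02, 3.02]. Speed limits (rad/s): [2.22, 2.22, 2.79, 3.14, 3.14, 3.14].

### API

Orientations are given as [roll, pitch, yaw] about the fixed x, y, z axes, in that order (R = Rz(yaw) Ry(pitch) Rx(roll)).
In Python, from rig import r, grab_frame, spotter gives the robot as it stands.
- The arm moves only by the tool apply_moves, never from a script. Its argument "motion" is text: rows parted by semicolons, each of 5 numbers parted by spaces: the opening, from -1 (shut) to 1 (fully open), then the shift along the tool's x, y, z as a fraction of full scale, then the turn about the tool's z as a fraction of full scale. In form: hand x y z twist; .... A call has 1 to 20 rows; each row is the pose to reach, as a shift and turn from the pose commanded when the call began, along the tool's axes at that moment, turning the shorter way round; what a row does not reach only later rows make up. Full scale, the value 1, is 1 m for a shift and pi rad for a turn. A row lasts 1/12 s, in which the tool goes at most 41.7 mm and 7.16 degrees, less where a joint would pass 70% of its speed; a pose out of reach is approached as far as the arm can. A call with a number of a shift or a turn outside -1 to 1 is refused whole. A call with a gripper value outside its range is refused whole. The fingers move at their own pace and stop on an object; "squeeze" is the grip in N (left out, the last holds). Time passes only in rows, so rows that repeat a pose let the fingers close. It gives the time, the measured TCP pose, the force and the opening at its end, in the units of the state.
- r.sense(): the state, without advancing time (a new reading comes with each control period).
- grab_frame(name): name is "side" or "top"; returns a dict with "img" (384x512x3 uint8, red, green, blue), "fx", "fy", "cx", "cy" (pixels), "dist_coeffs" ([k1, k2, p1, p2, k3] as OpenCV has them; the pictures are not rectified), "R" (3x3) and "t" (3): a world point X has camera coordinates R X + t. Camera axes: x right, y down, z forward; pixel columns grow to the right and rows downward; lengths in mm; the calibration is good to about 2 mm. A picture is of the moment at which its call begins. There is no depth.
- r.sign_off(): hands the job in, once; it reports no verdict.
Trained networks look in the newest picture that a camera, given by its name, has taken for a name from the list of things; names that differ only in an ending like _2 or _b are one class to them, and where a whole thing is asked for, a point or a joint stands for the part that bears it (a point fixed in the world has none). Each returns a list of dicts, best first, with "conf" (0 to 1); they miss things now and then, are a little off and sometimes report something else, mostly with a low value. They report only what shows in the picture. A call takes as long as a camera call.
- spotter.boxes_of(query, camera): "point" ([x, y, z] in mm, in world coordinates, good to about 4 mm: the middle of the surface that is visible of it).
- spotter.place_of(query, camera): "point" ([x, y, z] in mm, in world coordinates, good to about 4 mm: a listed point, or the origin of a listed thing).
The state is a dict: "clock": time; "qpos": joint angles; "qvel": joint speeds; "joint_efforts": joint torques, N m; "eef_pos": TCP position; "tcp_rot": TCP orientation; "contact_force": force on the tool from outside, world axes, zero at the start; "wrist_torque": the same for the moment, N m; "opening": opening from 0.0 (shut) to 1.0 (fully open).
Only numpy, scipy, OpenCV 4.12 (cv2) and the standard library are available. Lean on these libraries where they do the work, as an engineer would, in place of code of your own. Each camera call takes 0.05 s, during which the arm holds its last target.

## Working session

There is one attempt and no reset: what is moved stays moved. The work goes in short steps, Python scripts to look and compute and a tool call to move; the robot and the scene stay as the last step left them, time stands still between calls to the robot, and variables do not carry over. Pictures are saved under pics/ and viewed, and the job is handed in when it is done.

Besides the shell and the picture viewer there is one more tool, called as name(argument=value, ...) on one line, values as JSON. apply_moves: Moves the arm, as the interface text tells. Its arguments: {"type":"object","properties":{"motion":{"type":"string"},"squeeze":{"type":"number"}},"required":["motion"]}

```bash
mkdir -p pics; ls; python3 - <<'E'
from rig import r, grab_frame, spotter
import cv2
print(r.sense())
for c in("side","top"):
    f=grab_frame(c); cv2.imwrite(f"pics/{c}0.png",f["img"][:,:,::-1])
    print(c,f["fx"],f["cx"],f["cy"],f["dist_coeffs"],f["R"],f["t"])
    for n in("stand","mouth","stop","opener","catcher","catcher_grip","catcher_tail","keeper_pivot","keeper_knob","jar","pot_a","milk","beer","brush"):
        try: print(n,[(round(d["conf"],2),[round(v) for v in d["point"]]) for d in spotter.place_of(n,c)[:3]])
        except Exception as e: print(n,e)
E
```

```text
pics
{'clock': 0.0, 'qpos': array([-1.21842427e+00,  3.53621897e-01,  1.63414296e+00,  1.38434595e-05,
        1.15523040e+00, -2.39084111e-03]), 'qvel': array([ 5.45713008e-05, -2.07718615e-04, -3.72843819e-04,  5.87830850e-04,
        1.17798363e-03, -1.44134010e-03]), 'joint_efforts': array([-1.56896469e-03, -6.05253053e+01, -3.42063081e+01, -1.67564081e-04,
        9.37186182e-03, -5.35036463e-06]), 'eef_pos': array([ 217.02715942, -585.8460016 ,  403.97414569]), 'tcp_rot': array([-3.14019008e+00, -1.60107281e-05,  3.54757286e-01]), 'contact_force': array([-0.69442318,  0.17382533,  0.528041  ]), 'wrist_torque': array([0.01329047, 0.00145258, 0.00255695]), 'opening': 1.00272067858678}
side 473.4140503793585 261.8903799765845 191.33318899009095 [-0.10533894  0.          0.          0.          0.        ] [[-0.86449168 -0.50264582 -0.00114727]
 [-0.2840997   0.49049842 -0.82383169]
 [ 0.41465829 -0.7118697  -0.56683333]] [ 534.19804553  282.27741662 1541.8674017 ]
stand [(0.84, [724, -34, -3])]
mouth [(0.66, [597, -35, 65]), (0.46, [627, 30, 84])]
stop [(0.63, [797, -46, 64])]
ope
[... 689 characters left out ...]
849673 -0.00997403 -0.98730912]] [  30.29698578  603.70344314 1609.81160224]
stand [(0.89, [721, -36, 2]), (0.58, [599, -26, 68]), (0.27, [513, 298, 0])]
mouth [(0.65, [598, -26, 64])]
stop [(0.75, [793, -40, 68])]
opener [(0.89, [785, -46, 229]), (0.66, [679, 262, 4])]
catcher [(0.7, [514, 299, -1])]
catcher_grip [(0.71, [442, 304, 70]), (0.65, [498, -326, -2])]
catcher_tail [(0.9, [589, 280, 39]), (0.45, [577, -474, -1])]
keeper_pivot []
keeper_knob [(0.46, [514, 298, 0]), (0.44, [592, 52, 107])]
jar [(0.65, [513, 297, -1])]
pot_a [(0.79, [638, 385, 4]), (0.73, [625, 34, 81]), (0.54, [680, 267, -1])]
milk [(0.69, [449, 522, 1])]
beer [(0.57, [656, -294, 1])]
brush [(0.96, [577, -474, -2])]
```

View pics/side0.png

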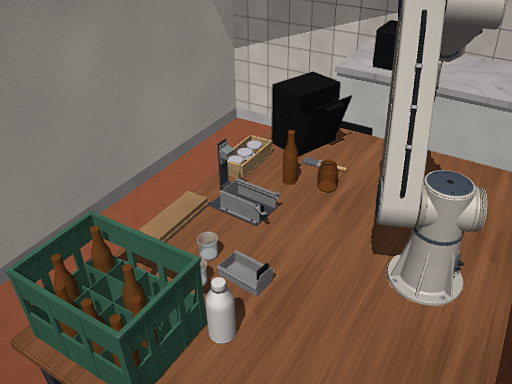

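View pics/top0.png

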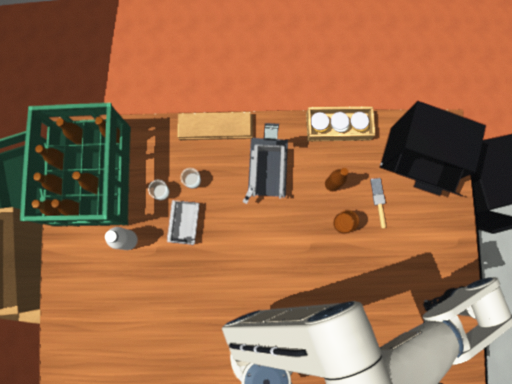

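The views show the stand in the middle (top ≈(268,165)), with the keeper knob at its front left (248,198). The catcher is at (185,222), with the two pots behind it and the milk bottle to its left. Next I'll average repeated measurements and zoom in.

```bash
python3 - <<'E'
from rig import r, grab_frame, spotter
import cv2, numpy as np
near=dict(stand=(722,-35,0),mouth=(597,-30,66),stop=(795,-43,66),opener=(783,-43,230),catcher=(512,297,0),catcher_grip=(441,303,70),catcher_tail=(590,280,40),keeper_pivot=(625,31,83),keeper_knob=(591,50,107))
acc={}
for i in range(6):
  for c in("side","top"):
    f=grab_frame(c)
    for n,p in near.items():
        for d in spotter.place_of(n,c):
            if np.linalg.norm(np.array(d["point"])-p)<22: acc.setdefault((n,c),[]).append(d["point"])
for k,v in acc.items(): print(k,len(v),np.round(np.mean(v,0),1),np.round(np.std(v,0),1))
for c,(x,y,w,h) in dict(side=(200,130,90,170),top=(150,110,150,150)).items():
    im=grab_frame(c)["img"][:,:,::-1][y:y+h,x:x+w]
    s=min(790//w,590//h); cv2.imwrite(f"pics/{c}z.png",cv2.resize(im,None,fx=s,fy=s,interpolation=cv2.INTER_CUBIC))
print(r.sense()["clock"])
E
```

```text
('stand', 'side') 6 [722.1 -35.8  -2.8] [1.1 0.7 1.7]
('mouth', 'side') 6 [597.2 -33.   64.2] [1.7 0.7 1.3]
('stop', 'side') 5 [796.2 -42.1  63.7] [1.3 1.6 1.4]
('opener', 'side') 6 [782.9 -41.7 230.5] [0.9 1.7 1.4]
('catcher', 'side') 6 [512.  295.3  -3.1] [0.8 1.4 1.2]
('catcher_grip', 'side') 6 [440.6 303.   70.9] [1.3 1.  1.4]
('catcher_tail', 'side') 6 [591.1 283.6  40. ] [1.9 0.9 1. ]
('keeper_pivot', 'side') 5 [627.3  30.5  82.3] [1.1 1.4 1. ]
('keeper_knob', 'side') 6 [591.   43.8 107. ] [0.7 1.3 1.4]
('stand', 'top') 6 [723.1 -36.3   1.6] [1.6 1.5 1.4]
('stop', 'top') 5 [795.4 -40.9  66.9] [1.6 0.9 0.7]
('opener', 'top') 6 [784.2 -44.  228.2] [2.  1.8 1.5]
('catcher', 'top') 4 [ 5.126e+02  2.984e+02 -2.000e-01] [0.9 1.1 0.3]
('catcher_grip', 'top') 6 [441.2 303.   69.5] [1.5 1.8 1.3]
('catcher_tail', 'top') 6 [590.2 281.4  40.9] [0.9 1.  0.7]
('keeper_pivot', 'top') 6 [626.1  31.8  81.4] [1.  0.9 1.1]
('keeper_knob', 'top') 6 [590.7  50.4 107.6] [1.5 1.8 0.8]
('mouth', 'top') 5 [599.8 -27.   67.3] [1.9 0.8 0.4]
7.6
```

View pics/topz.png

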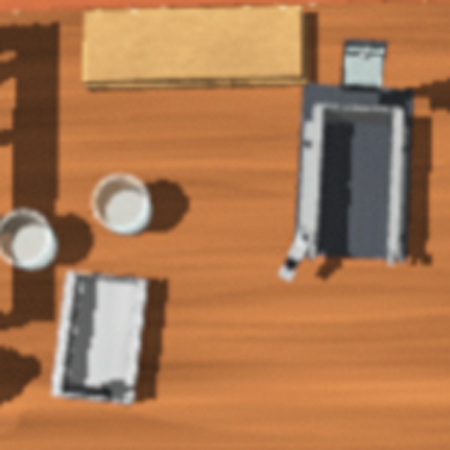

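View pics/sidez.png

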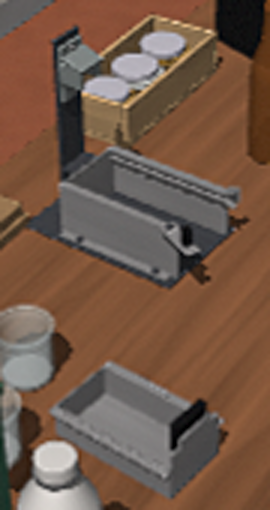

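```bash
cat > h.py <<'E'
from rig import r, grab_frame, spotter
import numpy as np
from scipy.optimize import least_squares
from scipy.spatial.transform import Rotation as Ro
def fit(model,obs):
    def f(p):
        c,s=np.cos(p[2]),np.sin(p[2])
        return np.concatenate([[p[0]+c*m[0]-s*m[1]-o[0],p[1]+s*m[0]+c*m[1]-o[1]] for m,o in zip(model,obs)])
    s=least_squares(f,[obs[0][0],obs[0][1],0.]); return s.x,s.fun.reshape(-1,2)
def go(x,y,tipz,yaw,grasp=False):
    """target world xy, tip z, yaw -> needed shift (m) in tool axes and twist fraction"""
    s=r.sense(); p=np.array(s["eef_pos"]); R=Ro.from_euler("xyz",s["tcp_rot"])
    T=np.array([x,y,tipz+173.])
    d=R.inv().apply(T-p)/1000
    tw=(R.inv()*Ro.from_euler("xyz",[np.pi,0,yaw])).as_rotvec()
    print("shift",np.round(d,4),"twist frac",np.round(tw[2]/np.pi,4),"tilt",np.round(tw[:2],4))
E
python3 - <<'E'
from h import *
o=[(722.6,-36),(598.5,-30),(795.8,-41.5),(783.5,-42.9),(626.7,31.2)]
m=[(0,0),(-125,0),(72,0),(57,0),(-100,60)]
print(fit(m,o))
c,res=fit([(0,0),(-71,0),(80,0)],[(512.3,296.9),(440.9,303),(590.6,282.5)]);print(c,res)
g=c[:2]-71*np.array([np.cos(c[2]),np.sin(c[2])]);print(g)
go(g[0],g[1],150,c[2]+np.pi/2)
E
```

```text
(array([ 7.23778410e+02, -3.70917464e+01, -6.66313215e-02]), array([[ 1.17840999, -1.0917464 ],
       [ 0.55579066,  1.23100713],
       [-0.18136127, -0.38565243],
       [-2.84807559,  2.01307799],
       [ 1.29523622, -1.76668629]]))
[ 5.11628130e+02  2.94543201e+02 -1.37051218e-01] [[-0.67186952 -2.35679892]
 [ 0.39388522  1.24340432]
 [ 0.2779843   1.11339461]]
[441.29388522 304.24340432]
shift [ 0.5195 -0.757   0.0817] twist frac -0.3435 tilt [0. 0.]
```

```bash
cat >> h.py <<'E'
import cv2
def proj(f,P):
    K=np.array([[f["fx"],0,f["cx"]],[0,f["fy"],f["cy"]],[0,0,1.]])
    u,_=cv2.projectPoints(np.array(P,float),cv2.Rodrigues(np.array(f["R"]))[0],np.array(f["t"],float),K,np.array(f["dist_coeffs"],float)); return u[:,0]
def W(p,pose,z0=0):
    c,s=np.cos(pose[2]),np.sin(pose[2]); return [(pose[0]+c*a-s*b,pose[1]+s*a+c*b,z+z0) for a,b,z in p]
def overlay(f,lines,roi,fn):
    x,y,w,h=roi; s=min(790//w,590//h)
    im=cv2.resize(f["img"][:,:,::-1][y:y+h,x:x+w],None,fx=s,fy=s,interpolation=cv2.INTER_CUBIC)
    for P,col in lines:
        u=((proj(f,P)-[x,y]+.5)*s*16).astype(np.int32)
        cv2.polylines(im,[u],False,col,1,cv2.LINE_AA,4)
    cv2.imwrite(fn,im)
def standlines(S):
    L=[]
    for sg in(1,-1):
        L.append((W([(-110,sg*46,77),(72,sg*46,77)],S),(0,255,0)))
        L.append((W([(-110,sg*54.5,77),(72,sg*54.5,77)],S),(0,255,255)))
    L.append((W([(-117.5,75,0),(117.5,75,0),(117.5,-75,0),(-117.5,-75,0),(-117.5,75,0)],S),(255,0,255)))
    L.append((W([(95,25,265),(95,-25,265),(102,-25,265),(102,25,265),(95,25,265)],S),(255,0,0)))
    return L
def catlines(C,z0=0):
    return [(W([(-80,52,43),(80,52,43),(80,-52,43),(-80,-52,43),(-80,52,43)],C,z0),(0,255,0)),
            (W([(-77,25,88),(-65,25,88),(-65,-25,88),(-77,-25,88),(-77,25,88)],C,z0),(0,0,255))]
E
python3 - <<'E'
from h import *
S=(723.8,-37.1,-.0666);C=(511.6,294.5,-.137)
f=grab_frame("top")
overlay(f,standlines(S),(235,110,65,100),"pics/t_s.png")
overlay(f,catlines(C),(160,190,50,60),"pics/t_c.png")
f=grab_frame("side")
overlay(f,standlines(S)+catlines(C),(200,130,90,170),"pics/s_o.png")
E
```

```text
(no output)
```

View pics/t_s.png

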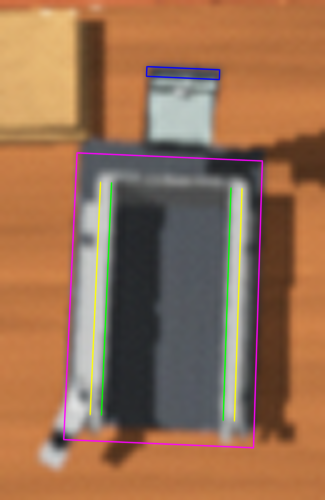

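View pics/t_c.png

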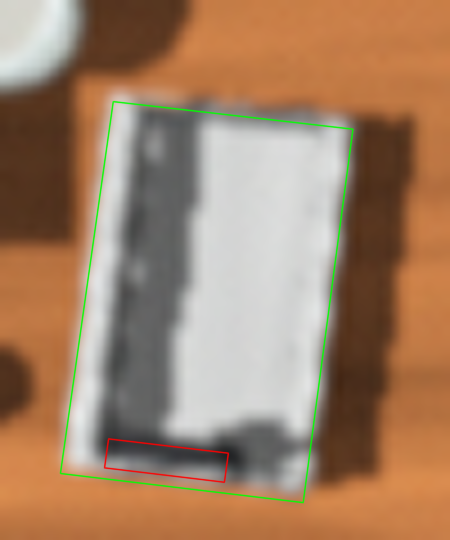

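View pics/s_o.png

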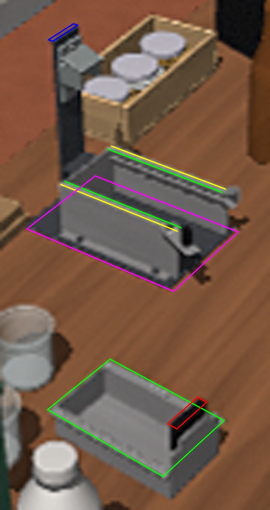

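The overlays agree to within about 1 px. Next, move over the catcher's grip.

apply_moves(motion="1 0.5195 -0.757 0.0817 -0.3435;1 0.5195 -0.757 0.0817 -0.3435;1 0.5195 -0.757 0.0817 -0.3435;1 0.5195 -0.757 0.0817 -0.3435;1 0.5195 -0.757 0.0817 -0.3435;1 0.5195 -0.757 0.0817 -0.3435;1 0.5195 -0.757 0.0817 -0.3435;1 0.5195 -0.757 0.0817 -0.3435;1 0.5195 -0.757 0.0817 -0.3435;1 0.5195 -0.757 0.0817 -0.3435;1 0.5195 -0.757 0.0817 -0.3435;1 0.5195 -0.757 0.0817 -0.3435;1 0.5195 -0.757 0.0817 -0.3435;1 0.5195 -0.757 0.0817 -0.3435;1 0.5195 -0.757 0.0817 -0.3435;1 0.5195 -0.757 0.0817 -0.3435;1 0.5195 -0.757 0.0817 -0.3435;1 0.5195 -0.757 0.0817 -0.3435;1 0.5195 -0.757 0.0817 -0.3435;1 0.5195 -0.757 0.0817 -0.3435", squeeze=60)

```text
clock: 9.37
eef_pos: [419.7, 221.3, 330.8]
tcp_rot: [3.141, -0.0, 1.435]
contact_force: [0.5, -0.6, -0.1]
opening: 0.999
```

```bash
python3 - <<'E'
from h import *
go(441.3,304.0,150,-.137+np.pi/2)
E
```

```text
shift [0.0849 0.0101 0.0078] twist frac 0.0002 tilt [ 0.0006 -0.0003]
```

apply_moves(motion="1 0.085 0.010 0.008 0;1 0.085 0.010 0.008 0;1 0.085 0.010 0.008 0;1 0.085 0.010 0.008 0;1 0.085 0.010 0.008 0")

```text
clock: 9.78
eef_pos: [440.9, 301.6, 322.4]
tcp_rot: [-3.141, 0.001, 1.435]
contact_force: [-0.5, -0.3, 0.7]
opening: 1.003
```

```bash
python3 - <<'E'
from h import *
print(r.sense()["eef_pos"])
go(441.3,304.0,63,-.137+np.pi/2)
C=(511.6,294.5,-.137)
f=grab_frame("side")
overlay(f,catlines(C),(190,180,110,110),"pics/s_1.png")
E
```

```text
[440.89472783 301.61320377 322.44776588]
shift [0.0025 0.0002 0.0864] twist frac 0.0004 tilt [-0.0008  0.001 ]
```

View pics/s_1.png

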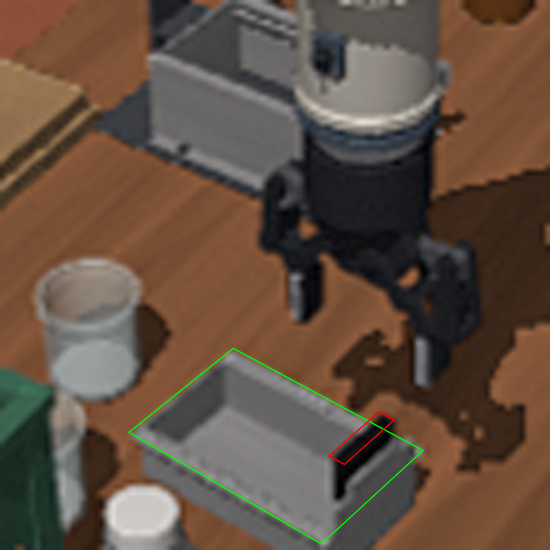

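The side view shows the fingers (300,300) and (425,370) straddling the grip at (360,440). Next: descend and close.

apply_moves(motion="1 0.002 0 0.03 0;1 0.002 0 0.06 0;1 0.002 0 0.086 0;1 0.002 0 0.086 0;1 0.002 0 0.086 0;1 0.002 0 0.086 0;-1 0.002 0 0.086 0;-1 0.002 0 0.086 0;-1 0.002 0 0.086 0;-1 0.002 0 0.086 0;-1 0.002 0 0.086 0;-1 0.002 0 0.086 0;-1 0.002 0 0.086 0;-1 0.002 0 0.086 0;-1 0.002 0 0.086 0;-1 0.002 0 0.086 0", squeeze=70)

```text
clock: 11.17
eef_pos: [441.9, 303.9, 237.2]
tcp_rot: [3.141, -0.001, 1.434]
contact_force: [0.6, -0.3, 6.2]
opening: 0.119
```

```bash
python3 - <<'E'
from h import *
print(r.sense()["eef_pos"],r.sense()["tcp_rot"],r.sense()["opening"])
f=grab_frame("side")
overlay(f,[],(190,180,110,110),"pics/s_2.png")
E
```

```text
[441.92558975 303.89122237 237.23202892] [ 3.14072702e+00 -6.83068189e-04  1.43400544e+00] 0.11913354470870728
```

View pics/s_2.png

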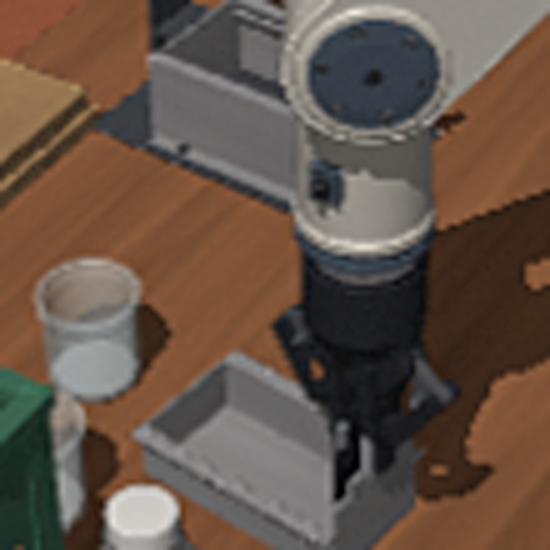

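apply_moves(motion="-1 0 0 -0.01 0;-1 0 0 -0.03 0;-1 0 0 -0.06 0;-1 0 0 -0.06 0;-1 0 0 -0.06 0;-1 0 0 -0.06 0")

```text
clock: 11.72
eef_pos: [441.1, 303.4, 296.4]
tcp_rot: [-3.141, 0.001, 1.434]
contact_force: [-0.4, -0.0, -3.6]
opening: 0.121
```

```bash
python3 - <<'E'
from h import *
S=(723.8,-37.1,-.0666)
print(r.sense()["eef_pos"],r.sense()["tcp_rot"],r.sense()["contact_force"],r.sense()["opening"])
f=grab_frame("side")
C=(511.6,294.5,-.137)
overlay(f,catlines(C,60),(190,180,110,110),"pics/s_3.png")
g=W([(-335,0,0)],S)[0]; print(g)
go(g[0],g[1],237.2+60-173,S[2]+np.pi/2)
E
```

```text
[441.05654601 303.39906651 296.39887421] [-3.14079955e+00  6.17554277e-04  1.43395276e+00] [-0.3517816  -0.04514678 -3.64850912] 0.12147515049778057
(np.float64(389.5426817216625), np.float64(-14.80548997232204), 0)
shift [-0.3221 -0.0074 -0.0009] twist frac -0.0224 tilt [-0.0018  0.0013]
```

View pics/s_3.png

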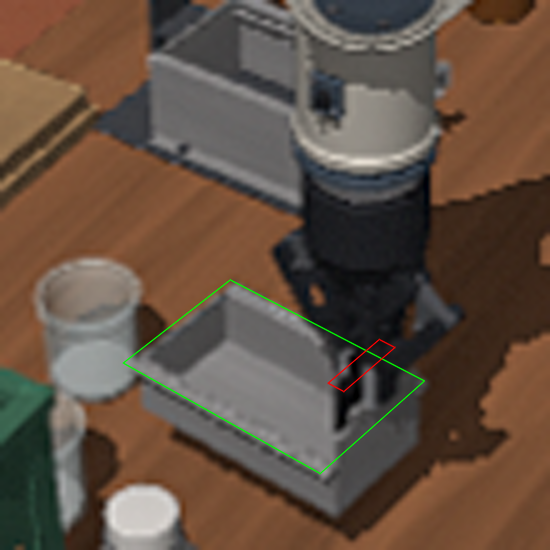

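Lifted (force −3.6 N). The tray may be hanging a few mm low, and I'll measure that at the pre-entry pose.

apply_moves(motion="-1 -0.03 -0.007 -0.001 -0.022;-1 -0.06 -0.007 -0.001 -0.022;-1 -0.09 -0.007 -0.001 -0.022;-1 -0.12 -0.007 -0.001 -0.022;-1 -0.15 -0.007 -0.001 -0.022;-1 -0.18 -0.007 -0.001 -0.022;-1 -0.21 -0.007 -0.001 -0.022;-1 -0.24 -0.007 -0.001 -0.022;-1 -0.27 -0.007 -0.001 -0.022;-1 -0.3 -0.007 -0.001 -0.022;-1 -0.322 -0.007 -0.001 -0.0224;-1 -0.322 -0.007 -0.001 -0.0224;-1 -0.322 -0.007 -0.001 -0.0224;-1 -0.322 -0.007 -0.001 -0.0224;-1 -0.322 -0.007 -0.001 -0.0224")

```text
clock: 13.02
eef_pos: [390.6, -13.8, 297.4]
tcp_rot: [-3.141, -0.0, 1.505]
contact_force: [0.4, -0.4, -2.8]
opening: 0.127
```

```bash
cat > look.py <<'E'
from h import *
import sys
S=(723.8,-37.1,-.0666)
s=r.sense(); p=s["eef_pos"]; yaw=s["tcp_rot"][2]-np.pi/2
print("tcp",p,s["tcp_rot"],"F",s["contact_force"],"op",s["opening"],"t",s["clock"])
c,sn=np.cos(yaw),np.sin(yaw)
C=(p[0]+71*c,p[1]+71*sn,yaw); z0=p[2]-237.2
print("pred tail",W([(80,0,40)],C,z0),"grip",p[0],p[1],z0+70)
acc={}
for i in range(int(sys.argv[2])):
  for cam in("side","top"):
    f=grab_frame(cam)
    for n,q in dict(catcher=(0,0,0),catcher_tail=(80,0,40),catcher_grip=(-71,0,70)).items():
      e=W([q],C,z0)[0]
      for d in spotter.place_of(n,cam):
        if np.linalg.norm(np.array(d["point"])-e)<25: acc.setdefault((n,cam),[]).append(np.array(d["point"])-e)
for k,v in acc.items(): print(k,len(v),"obs-pred",np.round(np.mean(v,0),1))
overlay(grab_frame("side"),standlines(S)+catlines(C,z0),(210,140,90,100),f"pics/s_{sys.argv[1]}.png")
overlay(grab_frame("top"),standlines(S)+catlines(C,z0),(230,110,70,150),f"pics/t_{sys.argv[1]}.png")
E
python3 look.py 4 4
```

```text
tcp [390.63311375 -13.75010864 297.3961593 ] [-3.14060542e+00 -1.47445259e-04  1.50493423e+00] F [ 0.37516244 -0.39844221 -2.75292117] op 0.1269746134193402 t 13.0167
pred tail [(np.float64(541.305726985343), np.float64(-23.688097486957204), np.float64(100.19615929641748))] grip 390.6331137548012 -13.750108642147742 130.19615929641748
('catcher', 'side') 3 obs-pred [-0.4  1.  -2.1]
('catcher_tail', 'side') 4 obs-pred [-0.5 -3.5  1.3]
('catcher_grip', 'side') 4 obs-pred [-0.1 -1.8  2.5]
('catcher', 'top') 4 obs-pred [ 1.1  3.2 -0.6]
('catcher_tail', 'top') 4 obs-pred [-2.  -2.6  1.2]
```

View pics/s_4.png

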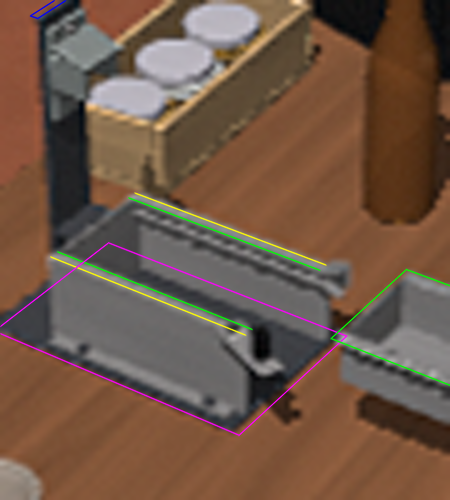

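View pics/t_4.png

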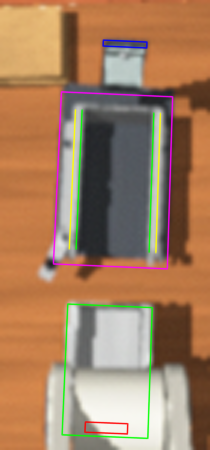

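apply_moves(motion="-1 0 0 0.016 0;-1 0 0 0.032 0;-1 0 0.015 0.032 0;-1 0 0.033 0.032 0;-1 0 0.033 0.032 0;-1 0 0.033 0.032 0;-1 0 0.033 0.032 0")

```text
clock: 15.3
eef_pos: [423.1, -16.5, 265.6]
tcp_rot: [-3.14, 0.0, 1.504]
contact_force: [-0.3, -0.6, -3.2]
opening: 0.124
```

```bash
python3 look.py 5 4; python3 - <<'E'
from h import *
f=grab_frame("top")
overlay(f,[],(230,130,70,90),"pics/tr5.png")
g=cv2.cvtColor(f["img"],cv2.COLOR_RGB2GRAY)
for v in (150,160,170,180,190,205,208,211,214): print(v,g[v,243:297].tolist())
E
```

```text
tcp [423.12518863 -16.52137965 265.62576864] [-3.14049919e+00  2.91487475e-05  1.50429921e+00] F [-0.29774505 -0.62475394 -3.19022912] op 0.1240076646877122 t 15.3
pred tail [(np.float64(573.7914606709232), np.float64(-26.55504639625682), np.float64(68.42576863998426))] grip 423.12518862710266 -16.521379647882547 98.42576863998426
('catcher', 'side') 4 obs-pred [ 1.2  1.6 -1.6]
('catcher_grip', 'side') 4 obs-pred [-1.   0.4  0.3]
('catcher', 'top') 4 obs-pred [ 1.2  3.5 -0.2]
('catcher_tail', 'top') 4 obs-pred [-2.3 -2.8  0.9]
('catcher_tail', 'side') 3 obs-pred [ 1.4 -1.6 -0.6]
150 [135, 135, 135, 135, 135, 137, 133, 121, 121, 140, 155, 178, 196, 193, 137, 76, 58, 57, 56, 58, 56, 60, 64, 65, 70, 78, 81, 82, 81, 79, 79, 79, 79, 80, 78, 79, 77, 110, 178, 201, 191, 126, 60, 40, 49, 57, 59, 60, 58, 58, 79, 121, 137, 138]
160 [137, 137, 137, 137, 138, 135, 117, 120, 174, 195, 197, 201, 198, 167, 100, 48, 39, 41, 41, 42, 37, 40, 40, 49, 76, 89, 89, 87, 85, 86, 88, 89, 87, 87, 87, 89, 93, 132, 185, 196, 169, 106, 64, 52, 60, 68, 65, 65, 65, 65, 83, 131, 146, 147]
170 [134, 134, 137, 135, 1
[... 1060 characters left out ...]
123, 185, 208, 208, 207, 206, 208, 210, 213, 214, 213, 215, 209, 210, 206, 183, 189, 205, 196, 129, 71, 60, 61, 63, 62, 61, 61, 58, 76, 120, 135, 137, 136, 135, 134, 136]
211 [143, 143, 143, 143, 144, 145, 145, 145, 150, 173, 203, 214, 183, 128, 101, 99, 100, 100, 126, 185, 207, 208, 206, 206, 206, 211, 211, 214, 214, 214, 210, 210, 206, 189, 197, 209, 198, 129, 70, 62, 63, 66, 63, 64, 63, 62, 80, 125, 140, 141, 139, 140, 139, 139]
214 [151, 149, 148, 151, 149, 149, 148, 148, 156, 188, 210, 227, 211, 150, 107, 99, 99, 100, 125, 185, 208, 209, 207, 206, 207, 211, 212, 213, 214, 212, 210, 210, 204, 185, 198, 215, 217, 151, 82, 66, 65, 67, 66, 66, 65, 74, 107, 139, 147, 145, 144, 143, 142, 144]
```

View pics/s_5.png

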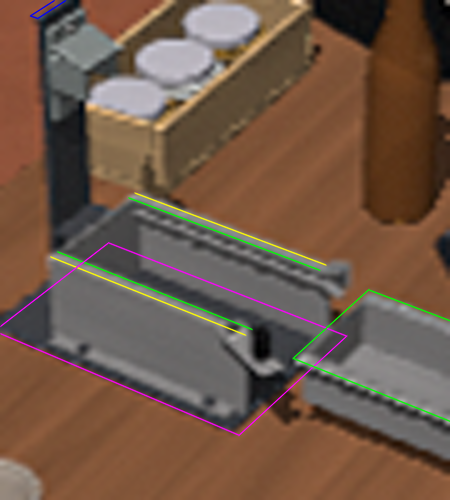

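View pics/tr5.png

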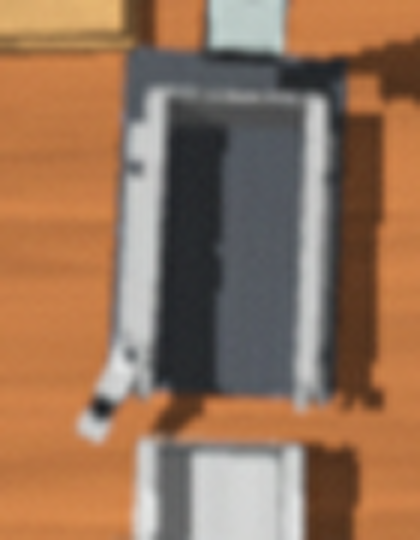

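```bash
python3 - <<'E'
from h import *
f=grab_frame("top")
K=np.array([[f["fx"],0,f["cx"]],[0,f["fy"],f["cy"]],[0,0,1.]])
R=np.array(f["R"]);t=np.array(f["t"])
def bp(u,v,z):
    n=cv2.undistortPoints(np.array([[[u,v]]],float),K,np.array(f["dist_coeffs"],float))[0,0]
    d=R.T@np.array([n[0],n[1],1]);c=-R.T@t;return c+d*(z-c[2])/d[2]
L=[bp(u,v,77) for u,v in((257.25,150),(256.7,160),(256.16,170),(255.66,180))]
Rr=[bp(u,v,77) for u,v in((280.5,150),(280.2,160),(279.76,170),(279.33,180))]
for nm,a in(("L",L),("R",Rr)):
    a=np.array(a);p=np.polyfit(a[:,0],a[:,1],1);print(nm,p)
M=(np.array(L)+np.array(Rr))/2;pm=np.polyfit(M[:,0],M[:,1],1);print("centre",pm,np.diff(np.array([L,Rr])[:, :,1],axis=0))
for l,rr,v in((252.36,279.95,208),(252.17,279.91,211),(251.9,280.2,214),(252.35,279.97,205)):
    a,b=bp(l,v,71.5),bp(rr,v,71.5);c=(a+b)/2;print(c, "off",c[1]-np.polyval(pm,c[0]),a[1]-b[1])
s=r.sense();p=s["eef_pos"];print("grip off line",p[1]-np.polyval(pm,p[0]), "tool yaw-pi/2",s["tcp_rot"][2]-np.pi/2)
E
```

```text
L [-0.07636088 62.17042483]
R [ -0.0727032 -30.3655141]
centre [-0.07453132 15.90015292] [[-89.34782283 -89.91384652 -89.9148407  -89.81397018]]
[557.77302902 -25.686444    71.5       ] off -0.015035346960498686 103.93522685756852
[546.39835471 -24.9368265   71.5       ] off -0.11318736766606108 104.38827652430294
[535.03590852 -24.66006041  71.5       ] off -0.6832794199374987 106.38415467978619
[569.18111756 -26.02356409  71.5       ] off 0.498104488765275 104.16055203611998
grip off line -0.8891075185068491 tool yaw-pi/2 -0.06650526617205266
```

Catcher and runner centrelines agree within about 0.7 mm. Start the entry gently.

apply_moves(motion="-1 0 0.01 0 0.002;-1 0 0.02 0 0.002;-1 0 0.03 0 0.002;-1 0 0.04 0 0.002;-1 -0.0004 0.05 0 0.002;-1 -0.0004 0.06 0 0.002;-1 -0.0005 0.07 0 0.002;-1 -0.0005 0.07 0 0.002;-1 -0.0005 0.07 0 0.002")

```text
clock: 17.85
eef_pos: [493.8, -21.8, 265.6]
tcp_rot: [-3.141, 0.0, 1.498]
contact_force: [-0.0, 0.8, -3.1]
opening: 0.124
```

```bash
python3 look.py 6 2
```

```text
tcp [493.8333263  -21.75839668 265.63075534] [-3.14128137e+00  1.74575210e-05  1.49792642e+00] F [-0.02629537  0.78122157 -3.07865543] op 0.12398644135155834 t 17.85
pred tail [(np.float64(644.4325969223655), np.float64(-32.752017066821736), np.float64(68.43075533511893))] grip 493.8333263036516 -21.758396684465605 98.43075533511893
('catcher', 'side') 2 obs-pred [-0.8  2.6 -1.1]
('catcher_tail', 'side') 1 obs-pred [-1.8 -6.4  0.8]
('catcher_grip', 'side') 2 obs-pred [-0.9 -0.6 -0.9]
('catcher', 'top') 2 obs-pred [0.4 2.4 1.6]
('catcher_tail', 'top') 2 obs-pred [-3.2 -2.4  0.3]
```

View pics/s_6.png

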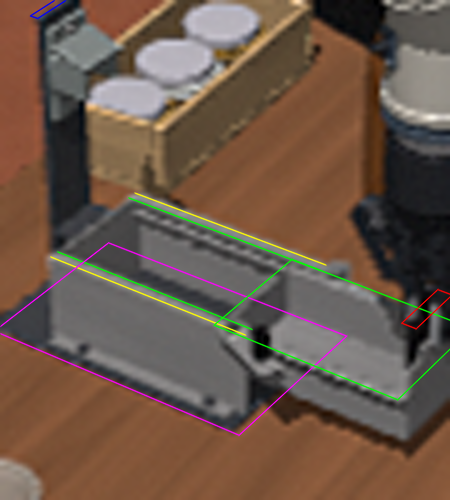

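View pics/t_6.png

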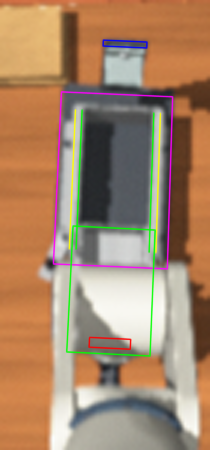

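apply_moves(motion="-1 0 0.012 0 0;-1 0 0.024 0 0;-1 0 0.036 0 0;-1 0 0.048 0 0;-1 0 0.06 0 0;-1 0 0.072 0 0;-1 0 0.084 0 0;-1 0 0.096 0 0;-1 0 0.108 0 0;-1 0 0.12 0 0;-1 0 0.13 0 0;-1 0 0.13 0 0;-1 0 0.13 0 0")

```text
clock: 19.83
eef_pos: [623.0, -31.2, 265.5]
tcp_rot: [-3.141, -0.0, 1.498]
contact_force: [-0.1, 0.7, -3.2]
opening: 0.12
```

```bash
python3 look.py 7 1
```

```text
tcp [623.03668738 -31.15997482 265.53030406] [-3.14100571e+00 -1.36020951e-05  1.49801263e+00] F [-0.09424554  0.66182331 -3.16633186] op 0.11951787894968006 t 19.8333
pred tail [(np.float64(773.6369052246073), np.float64(-42.14061158790993), np.float64(68.33030405975887))] grip 623.036687375676 -31.159974818831262 98.33030405975887
('catcher', 'side') 1 obs-pred [-2.   3.6 -4.1]
('catcher_tail', 'side') 1 obs-pred [-2.4 -3.2 -2.2]
('catcher_grip', 'side') 1 obs-pred [-1.2 -0.3 -1.7]
('catcher', 'top') 1 obs-pred [-0.   5.1  0.4]
('catcher_tail', 'top') 1 obs-pred [-4.3 -1.5 -4.5]
('catcher_grip', 'top') 1 obs-pred [ 0.2 -1.7 -1.5]
```

View pics/s_7.png

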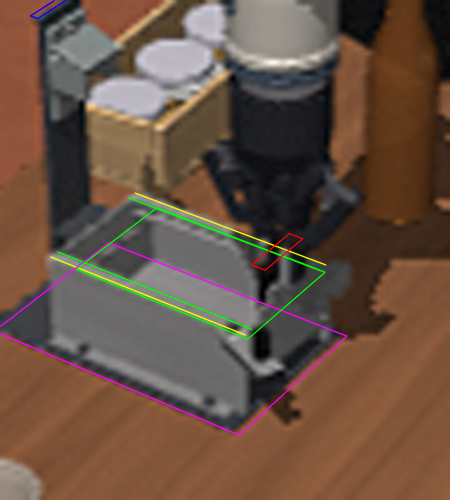

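apply_moves(motion="-1 0 0.005 0 0;-1 0 0.01 0 0;-1 0 0.013 0 0;-1 0 0.016 0 0;-1 0 0.019 0 0;-1 0 0.022 0 0;-1 0 0.022 0 0;-1 0 0.022 0 0")

```text
clock: 21.0
eef_pos: [645.0, -32.7, 265.6]
tcp_rot: [-3.141, -0.0, 1.498]
contact_force: [-1.5, 0.0, -3.4]
opening: 0.128
```

apply_moves(motion="-1 0 0.002 0 0;-1 0 0.004 0 0;-1 0 0.006 0 0;-1 0 0.006 0 0;-1 0 0.006 0 0")

```text
clock: 21.42
eef_pos: [647.4, -32.5, 264.4]
tcp_rot: [-3.13, -0.001, 1.498]
contact_force: [-18.0, 4.9, 3.7]
opening: 0.123
```

apply_moves(motion="-1 0 0 0.001 0;-1 0 -0.001 0.001 0;-1 0 -0.002 0.001 0;-1 0 -0.002 0.001 0;0 0 -0.002 0.001 0;0 0 -0.002 0.001 0;0 0 -0.002 0.001 0;0 0 -0.002 0.001 0;0 0 -0.002 0.001 0;0 0 -0.002 0.001 0")

```text
clock: 22.25
eef_pos: [649.3, -33.1, 265.0]
tcp_rot: [3.141, 0.0, 1.498]
contact_force: [0.3, 0.1, 0.1]
opening: 0.499
```

```bash
python3 look.py 8 2; python3 - <<'E'
from h import *
for i in range(2):
 for c in("side","top"):
  grab_frame(c)
  for n in("keeper_knob","keeper_pivot","stop","catcher_tail"):
    print(c,n,[(round(d["conf"],2),[round(v) for v in d["point"]]) for d in spotter.place_of(n,c)[:2]])
E
```

```text
tcp [649.26638817 -33.11915779 265.0240273 ] [3.14090523e+00 1.22702026e-05 1.49793372e+00] F [0.31939612 0.09395471 0.11254784] op 0.49874501160760304 t 22.25
pred tail [(np.float64(799.8657390438807), np.float64(-44.11167876281218), np.float64(67.82402729844705))] grip 649.2663881732626 -33.119157789511455 97.82402729844705
('catcher', 'side') 2 obs-pred [-6.4  3.1 -3.8]
('catcher_tail', 'side') 2 obs-pred [-4.8 -2.2 -0.2]
('catcher_grip', 'side') 1 obs-pred [-7.9  0.4 -2.8]
('catcher', 'top') 2 obs-pred [-2.7  4.1 -2.6]
('catcher_grip', 'top') 2 obs-pred [-4.6  1.  -3.7]
side keeper_knob [(0.4, [592, 44, 108])]
side keeper_pivot [(0.57, [629, 32, 80]), (0.51, [572, -477, 0])]
side stop [(0.65, [796, -44, 66])]
side catcher_tail [(0.83, [795, -44, 65])]
top keeper_knob [(0.55, [645, -32, 96]), (0.52, [594, 50, 108])]
top keeper_pivot [(0.44, [625, 34, 82])]
top stop [(0.87, [796, -43, 68])]
top catcher_tail []
side keeper_knob [(0.53, [592, 44, 108])]
side keeper_pivot [(0.39, [627, 30, 79])]
side stop [(0.56, [793, -44, 67])]
side catcher_tail [(0.63, [792, -44, 65])]
top keeper_knob [(0.59, [588, 50, 108]), (0.39, [677, 265, 0])]
top keeper_pivot [(0.58, [627, 34, 84])]
top stop [(0.61, [797, -41, 66])]
top catcher_tail []
```

View pics/s_8.png

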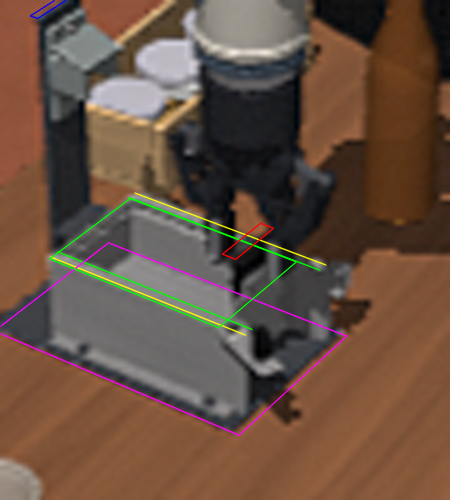

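The catcher is home: its tail is at x≈795, the stop is at ≈796, and I felt firm contact at −18 N. Next, raise the tool, shut the fingers and plan the keeper push.

apply_moves(motion="0 0 0 -0.03 0;0 0 0 -0.06 0;-1 0 0 -0.08 0;-1 0 0 -0.08 0;-1 0 0 -0.08 0;-1 0 0 -0.08 0;-1 0 0 -0.08 0;-1 0 0 -0.08 0")

```text
clock: 24.82
eef_pos: [648.6, -33.0, 343.4]
tcp_rot: [-3.139, 0.0, 1.498]
contact_force: [0.0, -0.4, -0.2]
opening: 0.002
```

```bash
cat > plan.py <<'E'
from h import *
psi=-.0725; P=np.array([627.5,31.0])
def c_at(q,gap=0.,half=11.):
    d=np.array([np.cos(q),-np.sin(q)]); k=np.array([-40*np.sin(q),-40*np.cos(q)])
    a=k-d*(7+half+gap); c,s=np.cos(psi),np.sin(psi)
    return P+np.array([c*a[0]-s*a[1],s*a[0]+c*a[1]]), np.pi/2+psi+(np.pi/2-q)
E
python3 - <<'E'
from plan import *
f=grab_frame("top"); overlay(f,[],(230,130,70,90),"pics/t_9.png")
f=grab_frame("side"); overlay(f,[],(210,140,90,100),"pics/s_9.png")
c,y=c_at(1.9,12);print(c,y)
print(r.sense()["qpos"])
go(c[0],c[1],150,y); go(c[0],c[1],92,y)
E
```

```text
[602.41376026  74.25136501] 1.1690926535897932
[-5.31518418e-02  4.50081893e-01  1.63093308e+00  4.18319422e-05
  1.06222806e+00  1.96249825e-02]
shift [ 0.1036 -0.054   0.0209] twist frac 0.1047 tilt [-0.0016  0.0003]
shift [ 0.1036 -0.0539  0.0789] twist frac 0.1047 tilt [-0.0016  0.0003]
```

View pics/t_9.png

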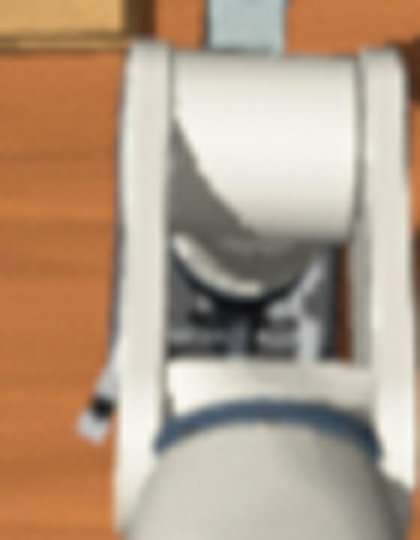

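View pics/s_9.png

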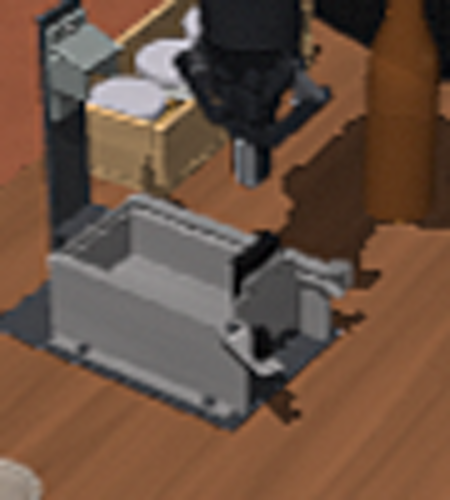

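apply_moves(motion="-1 0.035 -0.018 0.01 0.035;-1 0.07 -0.036 0.02 0.07;-1 0.1035 -0.054 0.02 0.105;-1 0.1035 -0.054 0.02 0.105;-1 0.1035 -0.054 0.04 0.105;-1 0.1035 -0.054 0.06 0.105;-1 0.1035 -0.054 0.079 0.105;-1 0.1035 -0.054 0.079 0.105;-1 0.1035 -0.054 0.079 0.105;-1 0.1035 -0.054 0.079 0.105")

```text
clock: 25.75
eef_pos: [603.1, 74.0, 266.5]
tcp_rot: [3.141, -0.0, 1.168]
contact_force: [-0.5, -1.1, -0.2]
opening: -0.002
```

```bash
python3 - <<'E'
from plan import *
f=grab_frame("side"); overlay(f,[],(210,140,90,100),"pics/s_10.png")
print(r.sense()["contact_force"],r.sense()["eef_pos"])
for q in (1.9,1.7,1.5,1.3,1.1,.9,.7,.5,.3,.15,0,-.05):
    c,y=c_at(q); print(q,end=" "); go(c[0],c[1],92,y)
E
```

```text
[ 0.69001695 -0.12492008  1.15474061] [603.3272382   74.01404858 266.93763224]
1.9 shift [-0.0121 -0.0009  0.0019] twist frac -0.0003 tilt [ 0.0014 -0.0008]
1.7 shift [-0.0204 -0.0037  0.0019] twist frac -0.064 tilt [ 0.0014 -0.0006]
1.5 shift [-0.0291 -0.0048  0.0019] twist frac -0.1276 tilt [ 0.0015 -0.0005]
1.3 shift [-0.0379 -0.0041  0.0019] twist frac -0.1913 tilt [ 0.0016 -0.0003]
1.1 shift [-0.0463 -0.0017  0.0019] twist frac -0.255 tilt [ 0.0016 -0.0002]
0.9 shift [-0.0541  0.0024  0.0019] twist frac -0.3186 tilt [ 0.0016 -0.    ]
0.7 shift [-0.0609  0.0079  0.0019] twist frac -0.3823 tilt [0.0017 0.0001]
0.5 shift [-0.0665  0.0146  0.0019] twist frac -0.4459 tilt [0.0017 0.0003]
0.3 shift [-0.0706  0.0223  0.0019] twist frac -0.5096 tilt [0.0017 0.0005]
0.15 shift [-0.0727  0.0286  0.0019] twist frac -0.5574 tilt [0.0017 0.0006]
0 shift [-0.0738  0.035   0.0019] twist frac -0.6051 tilt [0.0017 0.0008]
-0.05 shift [-0.0739  0.0372  0.0019] twist frac -0.621 tilt [0.0017 0.0008]
```

View pics/s_10.png

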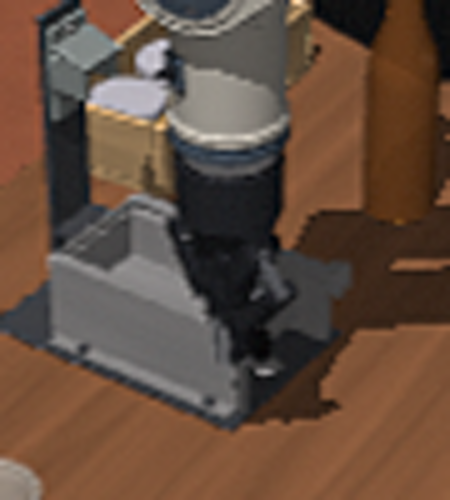

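The fingers are down beside the knob (≈(255,345)) with no contact. Now sweep halfway.

apply_moves(motion="-1 -0.006 -0.001 0 0;-1 -0.012 -0.001 0.001 0;-1 -0.016 -0.0023 0.001 -0.032;-1 -0.0204 -0.0037 0.001 -0.064;-1 -0.0248 -0.0043 0.001 -0.096;-1 -0.0291 -0.0048 0.001 -0.1276;-1 -0.0335 -0.0045 0.001 -0.16;-1 -0.0379 -0.0041 0.001 -0.191;-1 -0.042 -0.003 0.001 -0.223;-1 -0.0463 -0.0017 0.001 -0.255;-1 -0.05 0.0003 0.001 -0.287;-1 -0.0541 0.0024 0.001 -0.3186;-1 -0.0575 0.005 0.001 -0.35;-1 -0.0609 0.0079 0.001 -0.382;-1 -0.0609 0.0079 0.001 -0.382;-1 -0.0609 0.0079 0.001 -0.382")

```text
clock: 27.13
eef_pos: [586.0, 14.5, 265.2]
tcp_rot: [3.141, 0.0, 2.364]
contact_force: [-0.4, -0.2, -0.1]
opening: 0.002
```

```bash
python3 - <<'E'
from plan import *
f=grab_frame("side"); overlay(f,[],(210,140,90,100),"pics/s_11.png")
print(spotter.place_of("keeper_knob","side"))
f=grab_frame("top"); overlay(f,[],(230,130,70,90),"pics/t_11.png")
for q in (.7,.6,.5,.4,.3,.2,.1,0,-.05,-.1):
    c,y=c_at(q); print(q,end=" "); go(c[0],c[1],92,y)
E
```

```text
[{'point': [598.1, -3.3, 110.9], 'conf': 0.36}]
0.7 shift [-0.0005  0.0004  0.    ] twist frac -0.0011 tilt [0.0003 0.0002]
0.6 shift [-0.0046 -0.0012  0.    ] twist frac -0.0329 tilt [0.0002 0.0002]
0.5 shift [-0.0088 -0.0023  0.    ] twist frac -0.0647 tilt [0.0002 0.0002]
0.4 shift [-0.0132 -0.0031  0.    ] twist frac -0.0966 tilt [0.0002 0.0003]
0.3 shift [-0.0175 -0.0034  0.    ] twist frac -0.1284 tilt [0.0002 0.0003]
0.2 shift [-0.0219 -0.0032  0.    ] twist frac -0.1602 tilt [0.0002 0.0003]
0.1 shift [-0.0263 -0.0027  0.    ] twist frac -0.1921 tilt [0.0002 0.0003]
0 shift [-0.0305 -0.0017  0.    ] twist frac -0.2239 tilt [0.0002 0.0003]
-0.05 shift [-0.0326 -0.001   0.    ] twist frac -0.2398 tilt [0.0002 0.0003]
-0.1 shift [-0.0347 -0.0002  0.    ] twist frac -0.2557 tilt [0.0001 0.0003]
```

View pics/s_11.png

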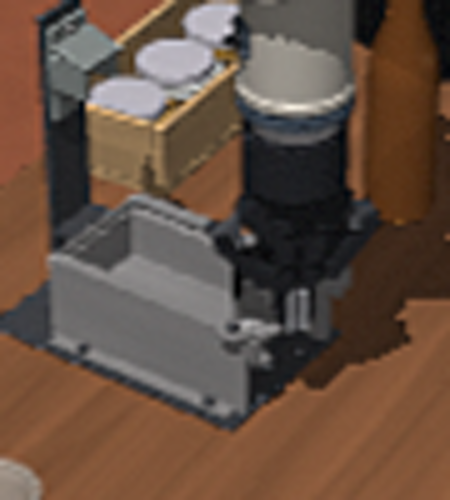

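View pics/t_11.png

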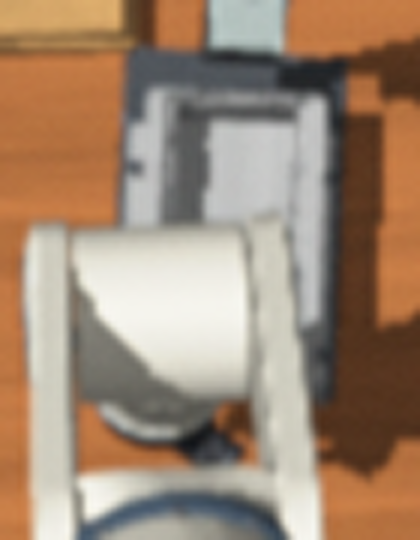

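The keeper is following: its plate now shows at (255,335), pointing across the front. Finish the sweep.

apply_moves(motion="-1 -0.0046 -0.0012 0 -0.033;-1 -0.0088 -0.0023 0 -0.065;-1 -0.0132 -0.0031 0 -0.097;-1 -0.0175 -0.0034 0 -0.128;-1 -0.0219 -0.0032 0 -0.16;-1 -0.0263 -0.0027 0 -0.192;-1 -0.0305 -0.0017 0 -0.224;-1 -0.0305 -0.0017 0 -0.224;-1 -0.0305 -0.0017 0 -0.224")

```text
clock: 28.03
eef_pos: [606.7, -7.4, 264.8]
tcp_rot: [3.142, 0.0, 3.068]
contact_force: [0.2, 0.0, -0.4]
opening: -0.002
```

apply_moves(motion="-1 -0.001 0 0 0;-1 -0.002 0 0 0;-1 -0.003 0 0 0;-1 -0.003 0 0 0;-1 -0.003 0 0 0")

```text
clock: 28.45
eef_pos: [608.7, -7.6, 264.6]
tcp_rot: [-3.141, -0.003, 3.071]
contact_force: [-6.2, -0.0, 3.8]
opening: -0.003
```

```bash
python3 - <<'E'
from plan import *
f=grab_frame("side"); overlay(f,[],(210,140,90,100),"pics/s_12.png")
print(spotter.place_of("keeper_knob","side"))
c,s=np.cos(psi),np.sin(psi);a=np.array([0,-40.]);print("shut knob",P+[c*a[0]-s*a[1],s*a[0]+c*a[1]])
E
```

```text
[{'point': [570.5, -478.0, 0.7], 'conf': 0.71}, {'point': [622.0, -14.1, 106.2], 'conf': 0.4}]
shut knob [624.60253985  -8.89492104]
```

View pics/s_12.png

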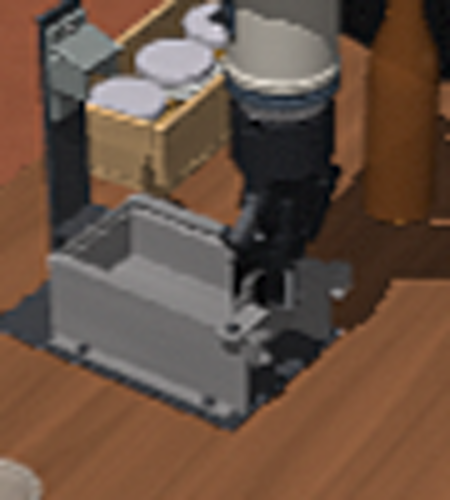

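Contact at 6 N, well above the rivet friction, so the keeper is at its stop. Back off, lift clear and check.

apply_moves(motion="-1 0.01 0 0 0;-1 0.03 0 0 0;-1 0.05 0 0 0;-1 0.05 0 -0.04 0;-1 0.05 0 -0.08 0;-1 0.08 0 -0.12 0;-1 0.12 0 -0.15 0;-1 0.16 0 -0.18 0;-1 0.2 0 -0.2 0;-1 0.24 0 -0.2 0;-1 0.26 0 -0.2 0;-1 0.26 0 -0.2 0;-1 0.26 0 -0.2 0;-1 0.26 0 -0.2 0")

```text
clock: 29.72
eef_pos: [350.3, 10.4, 465.2]
tcp_rot: [3.141, 0.003, 3.072]
contact_force: [0.9, -0.5, -0.2]
opening: -0.001
```

```bash
python3 - <<'E'
from plan import *
acc={}
for i in range(5):
 for c in("side","top"):
  f=grab_frame(c)
  for n in("keeper_knob","keeper_pivot","stop","catcher_tail","catcher_grip","catcher","mouth","opener","stand"):
   for d in spotter.place_of(n,c):
    p=np.array(d["point"])
    if 560<p[0]<830 and abs(p[1]+20)<90: acc.setdefault((n,c),[]).append(p)
for k,v in acc.items(): print(k,len(v),np.round(np.median(v,0),1))
for c,roi in(("side",(210,140,90,100)),("top",(230,110,70,100))): overlay(grab_frame(c),[],roi,f"pics/{c}_end.png")
s=r.sense();print(s["contact_force"],s["clock"],s["eef_pos"])
E
```

```text
('keeper_knob', 'side') 7 [625.3 -15.5 106.3]
('stop', 'side') 6 [794.8 -42.9  64.4]
('catcher_tail', 'side') 7 [793.5 -45.5  67.8]
('catcher_grip', 'side') 6 [643.1 -34.4  96. ]
('catcher', 'side') 6 [716.1 -35.9  23.7]
('mouth', 'side') 7 [599.2 -31.8  66.9]
('opener', 'side') 8 [781.8 -42.7 230.3]
('stand', 'side') 5 [722.6 -36.8  -1.9]
('keeper_knob', 'top') 6 [624.4  -9.7 107. ]
('keeper_pivot', 'top') 5 [625.7  32.5  81.7]
('stop', 'top') 6 [795.9 -40.6  66.8]
('catcher_tail', 'top') 5 [793.  -47.2  67.1]
('catcher_grip', 'top') 6 [643.1 -31.3  96. ]
('catcher', 'top') 6 [714.8 -34.4  26.8]
('mouth', 'top') 6 [601.1 -28.   67.9]
('opener', 'top') 5 [784.1 -43.1 228.3]
('keeper_pivot', 'side') 4 [626.7  31.6  81.1]
('stand', 'top') 5 [723.6 -36.9   2. ]
[0.44034207 0.5416164  0.36354748] 34.8167 [350.36123785  10.33364782 464.8158692 ]
```

View pics/side_end.png

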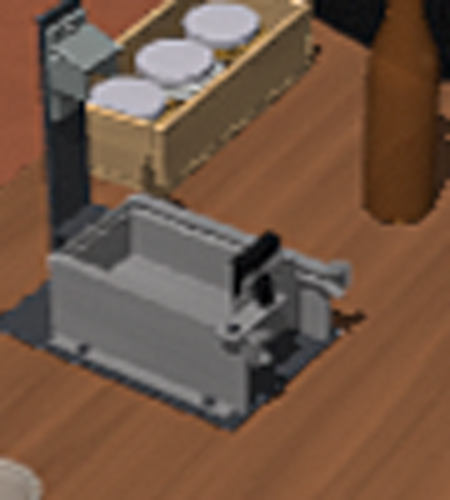

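View pics/top_end.png

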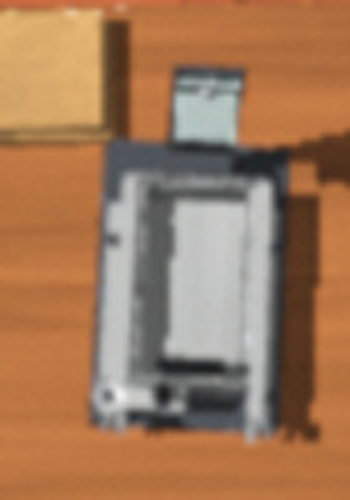

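```bash
python3 -c "
from rig import r
print(r.sign_off())"
```

```text
the job is handed in; nothing more can be done
None
```

The catcher is back in the stand's runners with its grip facing out, and the keeper is turned across its front. I handed the job in at about 35 s; the interface gives no verdict.

**What I did:** I pinched the catcher by its grip and lined it up with the runners to within about 1 mm. It slid in without side force and stopped firmly, at 18 N on the wrist. I then pushed the keeper round by its knob with the closed fingers until it met its end stop at about 6 N, and drew the arm clear.

**Last checks:**
- **Catcher:** its origin is at about x = −8 mm in the stand's frame, which is the home value. The tail is seen about 2 mm short of the stop, within both the 6 mm allowance and the detector's error.
- **Keeper:** the knob and pivot positions put its angle at about 0. Both cameras show it lying across the catcher's front.
- **Robot:** it is clear of the stand, with force readings at noise level.
- **Bystanders:** the arm kept clear of all of them and I felt no unexpected contact, but I did not re-measure their positions.

**Checks that disagreed:** the detector put the tail about 4 mm to the right of the stop's middle. The runners leave only ±2.5 mm of play, so I took this as detector error. The two cameras also differed by about 6 mm on the knob's y position, which does not change the result.

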